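Open the push-to-open sample box

ROBOT

A 7-joint arm with a two-finger parallel gripper is mounted at the origin on the work surface. World frame = base frame: x ahead of the robot, y to its left, z up, the work surface at z = 0. Lengths are in m, angles in rad, forces in N, time in s.
With the tool pointing down it reaches from about 0.35 to 0.9 m from the base axis. Payload 8.1 kg.
Tool frame: the origin (TCP) lies at the very end of the fingers, on their centre line; the grasp point (between the pads) lies 19 mm behind it; z points along the fingers, y is the direction in which the jaws open and shut (so a half turn about z gives the same grasp; the last joint's range is limited). The gripper opens to 85 mm and grips with 20 to 120 N. Pads are 22 mm wide; open, the fingers measure 114 mm over their backs; the gripper's body (76 mm by 85 mm) begins 54 mm behind the grasp point. The pads swing forward as they close: fully open they stand 13 mm farther back than shut.
Start: joints at [1.216, 0.434, 0.025, 1.573, -0.012, 1.134, -0.075], TCP at [0.156, -0.605, 0.231] pointing down, gripper open.
Joint ranges: [-2.62, 2.62], [-0.44, 2.09], [-1.27, 1.32], [0.08, 2.57], [-1.32, 4.46], [0.12, 2], [-2.74, 2.74]. Speed limits (rad/s): [2.22, 2.22, 3.01, 3.01, 3.14, 3.14, 3.14].

INTERFACE

Orientations are given as a unit quaternion [w, x, y, z].
In Python, from station import get_obs, cams, finish_job gives the robot as it stands. The module is installed in compiled form; this text tells all that it offers.
- The arm moves only by the tool send_rows, never from a script. Its argument "plan" is one flat list of numbers, 4 for each row, row after row: the shift along the tool's x, y, z in units of 3 cm (1.0 is 3 cm), then the turn about the tool's z in units of 0.1 rad (1.0 is 0.1 rad). In form: [x, y, z, yaw, x, y, z, yaw, ...]. A call has 1 to 12 rows; each row shifts and turns the commanded pose from where the row before left it, along the tool's axes as they then stand; what a row does not reach is not made up. A row lasts 1/10 s, in which the tool goes at most 50 mm and 8.59 degrees, less where a joint would pass 70% of its speed; a pose out of reach is approached as far as the arm can. A call with a number of a shift or a turn outside -1 to 1 is refused whole. A call with a gripper value outside its range is refused whole. "claw" is the opening, from -1 (shut) to 1 (fully open), set as the call begins (left out, the last holds). The fingers move at their own pace and stop on an object; the grip force is fixed at half the most. Time passes only in rows, so rows that do not move let the fingers close. It gives the time, the measured TCP pose, the force and the opening at its end, in the units of the state.
- get_obs(): the state, without advancing time (a new reading comes with each control period).
- cams.snapshot(name): name is "scene" or "top" or "wrist"; returns a dict with "color" (400x640x3 uint8, red, green, blue), "fx", "fy", "cx", "cy" (pixels), "view" (4x4, takes a point from world to camera coordinates); the wrist camera has in their place "mount" (4x4, takes a point from camera to tool coordinates, whose origin is the TCP and whose axes are the flange's). Camera axes: x right, y up, looking along -z (the intrinsics and any distortion apply to the point x, -y, -z); pixel columns grow to the right and rows downward; lengths in m; the calibration is good to about 2 mm. The wrist camera is an equidistant fisheye: a pixel r from the principal point sees the ray r / f radians off the axis. A picture is of the moment at which its call begins: read the wrist's pose just before it. There is no depth.
- finish_job(): hands the job in, once; it reports no verdict.
The state is a dict: "t": time; "joints": joint angles; "joint_velocities": joint speeds; "joint_torque": joint torques, N m; "tool_pos": TCP position; "orientation": TCP orientation; "contact_force": force on the tool from outside, world axes, zero at the start; "moment": the same for the moment, N m; "opening": finger opening in m.
Only numpy, scipy, OpenCV 4.12 (cv2) and the standard library are available. Lean on these libraries where they do the work, as an engineer would, in place of code of your own. Each camera call takes 0.05 s, during which the arm holds its last target.

TASK

On the sales table stand two plywood sample boxes with push-to-open lids, a wide one and a narrow one. Open the wide one without grasping anything: press gently down on the front of its lid until the catch lets go, take your fingers away so that the lid springs ajar by itself, then push it on up with your fingers until it has gone over and leans fully back on its own. Leave the narrow box shut and do not move, tip or pick up the goods standing around.

Things in the scene. Friction and masses are not known exactly. Their poses are not given: they have to be found in the camera images.
- wide_box: Plywood box fixed to the table, 220 mm wide (y), 180 deep (x), 110 high, 8 mm walls, front wall 90 high. Origin: centre of its underside; +x points to the hinged back, -x to the lid's free front edge. White lid 200 x 184 x 8 mm, level between the side walls, top at 110 mm, overhanging the front wall by 12 mm, no handle.
- narrow_box: Plywood box fixed to the table, 130 mm wide (y), 180 deep (x), 110 high, 8 mm walls, front wall 90 high. Origin: centre of its underside; +x points to the hinged back, -x to the lid's free front edge. White lid 110 x 184 x 8 mm, level between the side walls, top at 110 mm, overhanging the front wall by 12 mm, no handle. Not to be opened.
- wide_box_lid (a joint): Angle of the wide lid, rad: 0 shut on its catch, negative pushed in (stop -0.055), grows as it opens up and back, stop 1.85. Pushing its front down 6 mm (-0.034 rad, about 6 N) frees the catch; once let go, a damped spring swings it to about 0.8 (ajar) in 1 s. From there it is loose (220 g), falls back to ajar if let go before upright; past 1.65 it leans back and stays. No re-latching.
- narrow_box_lid (a joint): Angle of the narrow lid, rad: 0 shut, grows as it opens. It has the same push-to-open catch as the wide lid. Leave at 0.
- wide_box_edge (a point): Middle of the free front edge of the wide lid, on its top face (184 mm from the hinge axis, 4 mm above the lid's mid-plane). It moves with the lid; its x axis lies in the lid's face and points to the hinge, its z axis is the lid's outward normal (up when shut).
- wide_box_hinge (a point): Middle of the wide lid's hinge axis, 82 mm behind the box's centre (+x of the box) and 106 mm above the table; its y axis is the hinge axis and the lid turns about +y as it opens.
- pump_bottle: White pump bottle, 48 mm diameter, 153 mm high, loose, to be left alone. Origin at the centre of its underside.
- cream_jar: Green glass jar with a metal cap, 54 mm diameter, 45 mm high, loose, to be left alone. Origin at the centre of its underside.
- carton: Plain white carton, 45 x 60 mm, 110 mm high, loose, to be left alone. Origin at the centre of its underside.

How it is judged:
On the way:
1. the catch has let go and the wide lid stands ajar by itself, with nothing of the robot touching it (value of joint wide_box_lid between 0.6 and 1 rad and contact force between each of the arm, the fingers and wide_box below 0.1 N), for 0.2 s.
At the end, for the whole second after the job is handed in: The wide lid leans back at more than 1.7 rad and is at rest; the narrow lid is shut (under 0.05 rad); bottle, jar and carton stand upright (within 0.35 rad) within 30 mm of where they were (value of joint wide_box_lid above 1.7 rad and velocity of joint wide_box_lid below 0.1 rad/s and value of joint narrow_box_lid below 0.05 rad and not (distance of pump_bottle from where it was at the start of the episode above 0.03 m) and not (distance of cream_jar from where it was at the start of the episode above 0.03 m) and not (distance of carton from where it was at the start of the episode above 0.03 m) and not (angle between pump_bottle's own z axis and vertical above 0.35 rad) and not (angle between cream_jar's own z axis and vertical above 0.35 rad) and not (angle between carton's own z axis and vertical above 0.35 rad)); the robot touches nothing.
It fails at once if the narrow box was opened (value of joint narrow_box_lid above 0.1 rad).
It fails at once if goods moved more than 30 mm, tipped or picked up (distance of any of pump_bottle, cream_jar, carton from where it was at the start of the episode above 0.03 m or angle between any of pump_bottle, cream_jar, carton's own z axis and vertical above 0.35 rad).
It fails at once if the lid was pressed, pushed or pinched with more than 45 N (contact force between the fingers and wide_box above 45 N).
It fails at once if the lid was taken between the fingers (x of the grasp point in the frame of wide_box_edge between 0 and 0.18 m and y of the grasp point in the frame of wide_box_edge between -0.1 and 0.1 m and z of the grasp point in the frame of wide_box_edge between -0.009 and 0.001 m and contact force between the fingers and wide_box above 1 N).
It also fails if it takes over 43 s, if anything falls off the work surface, if the arm or the gripper's body presses on something with over 40 N, if the wrist force passes 120 N, or if a joint passes its speed limit or range.

## Working session

There is one attempt and no reset: what is moved stays moved. The work goes in short steps, Python scripts to look and compute and a tool call to move; the robot and the scene stay as the last step left them, time stands still between calls to the robot, and variables do not carry over. Pictures are saved under pics/ and viewed, and the job is handed in when it is done.

Besides the shell and the picture viewer there is one more tool, called after "Call:" as a command line: name --argument value ..., lists and objects as JSON in quotes. send_rows: Moves the arm, as the interface text tells. Shifts and turns lie within -1 to 1; 1 stands for 3 cm of shift or 0.1 rad of turn. Its arguments: {"type":"object","properties":{"plan":{"type":"array","items":{"type":"number","minimum":-1,"maximum":1}},"claw":{"type":"number"}},"required":["plan"]}

```bash
mkdir -p pics; python3 - <<'E'
from station import get_obs,cams
import cv2,numpy as np,json
o=get_obs();print(o)
for n in("scene","top","wrist"):
    s=cams.snapshot(n);cv2.imwrite(f"pics/{n}0.png",cv2.cvtColor(s["color"],cv2.COLOR_RGB2BGR))
    print(n,{k:(v if not hasattr(v,'shape') else v.round(4).tolist()) for k,v in s.items() if k!="color"})
E
```

```text
{'t': 0.0, 'joints': array([ 1.21640167,  0.43517771,  0.02497686,  1.57412792, -0.01161391,
        1.13399265, -0.0750863 ]), 'joint_velocities': array([ 0.00188686,  0.00024288,  0.00086249,  0.00227595, -0.00110911,
       -0.00086679, -0.00034942]), 'joint_torque': array([ 1.41733535e-04, -6.70478296e+01,  1.02492426e+00, -3.16217601e+01,
        1.54166162e-02,  1.24184915e-02,  1.79175476e-05]), 'tool_pos': array([ 0.15553086, -0.60480317,  0.23054221]), 'orientation': array([-7.63217348e-04,  9.92089225e-01,  1.25532309e-01, -1.62047082e-04]), 'contact_force': array([ 0.10259244,  0.67030699, -0.1909318 ]), 'moment': array([-0.02494203, -0.00645513,  0.04047374]), 'opening': 0.08507913729537256}
scene {'fx': 493.92429102131126, 'fy': 493.92429102131126, 'cx': 315.15250131739833, 'cy': 203.27396414232103, 'view': [[-0.209, 0.9779, -0.0068, 0.124], [-0.7416, -0.154, 0.6529, 0.3559], [0.6374, 0.1415, 0.7574, -2.0386], [0.0, 0.0, 0.0, 1.0]]}
top {'fx': 482.2665631836121, 'fy': 482.2665631836121, 'cx': 319.9701900789595, 'cy': 198.38453693394672, 'view': [[0.0128, -0.9998, 0.0131, -0.0281], [0.9876, 0.0147, 0.1566, -0.5819], [-0.1567, 0.0109, 0.9876, -1.5124], [0.0, 0.0, 0.0, 1.0]]}
wrist {'fx': 309.70691628693146, 'fy': 309.70691628693146, 'cx': 318.70391812569505, 'cy': 195.7024539012939, 'mount': [[0.0002, 0.9501, 0.312, 0.0793], [1.0, -0.0003, 0.0002, 0.0007], [0.0003, 0.312, -0.9501, -0.1427], [0.0, 0.0, 0.0, 1.0]]}
```

View pics/scene0.png

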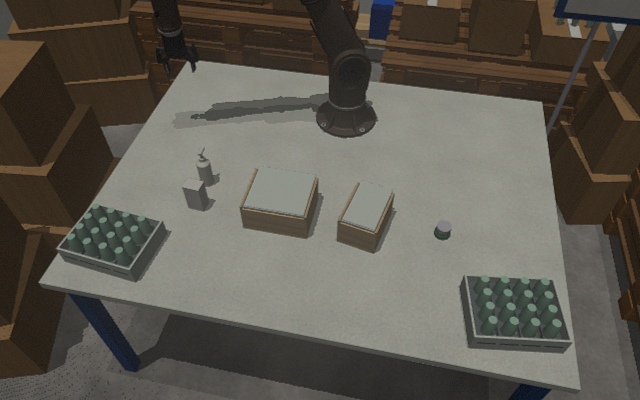

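View pics/top0.png

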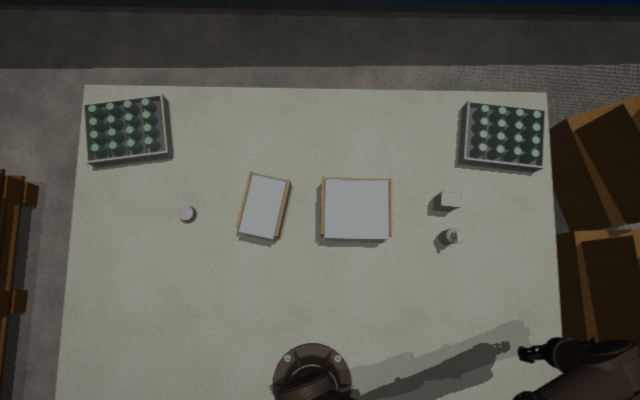

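View pics/wrist0.png

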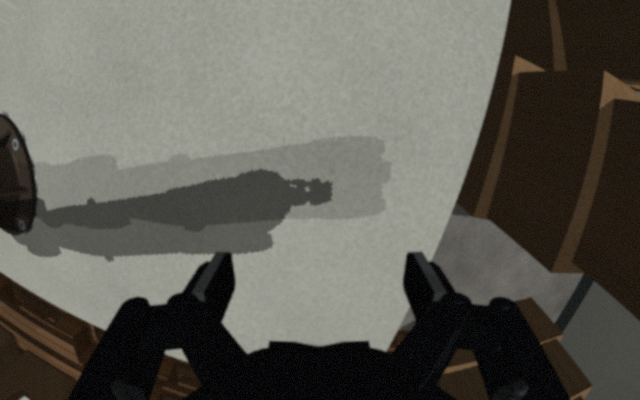

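```bash
python3 - <<'E'
import cv2,numpy as np
a=cv2.imread("pics/top0.png")[165:255,230:400];b=cv2.imread("pics/scene0.png")[150:260,230:405]
a=cv2.resize(a,None,fx=4.5,fy=4.5,interpolation=cv2.INTER_CUBIC);b=cv2.resize(b,None,fx=4.5,fy=4.5,interpolation=cv2.INTER_CUBIC)
cv2.imwrite("pics/a.png",cv2.convertScaleAbs(a,alpha=1.5));cv2.imwrite("pics/b.png",cv2.convertScaleAbs(b,alpha=1.5))
E
```

```text
(no output)
```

View pics/a.png

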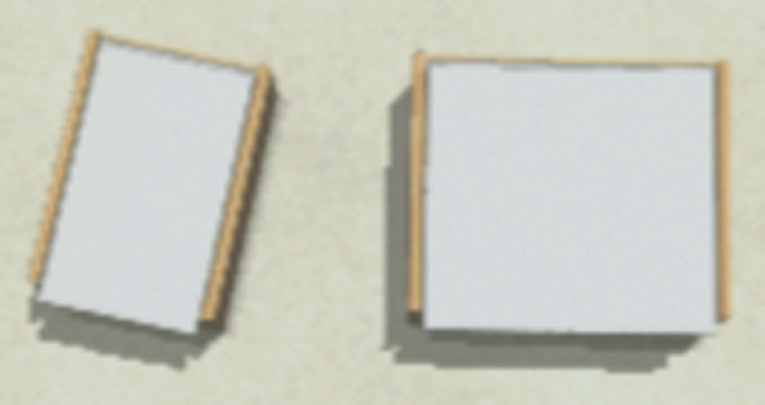

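View pics/b.png

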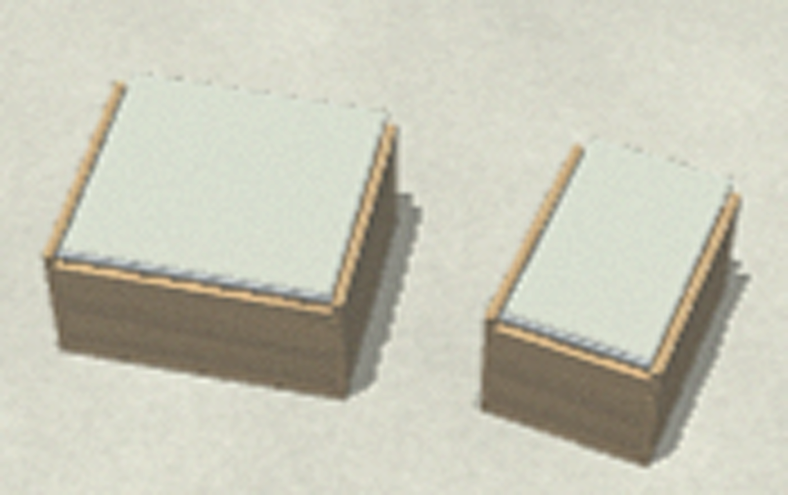

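```bash
cat > h.py <<'E'
import numpy as np,cv2
from station import get_obs,cams
def ray(s,u,v,z):
    V=s["view"];R=V[:3,:3];c=-R.T@V[:3,3]
    d=R.T@np.array([(u-s["cx"])/s["fx"],-(v-s["cy"])/s["fy"],-1]);return c+d*(z-c[2])/d[2]
def proj(s,p):
    V=s["view"];q=V[:3,:3]@np.asarray(p,float)+V[:3,3];return s["cx"]+s["fx"]*q[0]/-q[2],s["cy"]+s["fy"]*q[1]/q[2]
E
python3 - <<'E'
from h import *
s=cams.snapshot("top");im=s["color"]
hsv=cv2.cvtColor(im,cv2.COLOR_RGB2HSV)
print(im[209,356],im[300,200],im[209,263],im[300,420])
r,g,b=[im[...,i].astype(int) for i in range(3)]
m=((b-r>3)&(b>120)).astype(np.uint8)*255
m=cv2.morphologyEx(m,cv2.MORPH_OPEN,np.ones((3,3)))
for c in cv2.findContours(m,0,2)[0]:
    if cv2.contourArea(c)<150: continue
    rect=cv2.minAreaRect(c);P=[ray(s,u,v,.11) for u,v in cv2.boxPoints(rect)]
    print(cv2.contourArea(c),rect,np.round(P,4).tolist(),np.round(np.mean(P,0),4))
for n,u,v,z in[("bottle",452,237,.12),("cartontop",451,199,.11),("jar",187,213,.045)]:print(n,ray(s,u,v,z).round(3))
E
```

```text
[141 144 145] [137 138 126] [142 145 146] [139 140 128]
2049.0 ((357.1259460449219, 209.48130798339844), (62.022525787353516, 55.78031921386719), 2.8624050617218018) [[0.4564, -0.0355, 0.11], [0.6302, -0.0423, 0.11], [0.6233, -0.2356, 0.11], [0.4496, -0.2254, 0.11]] [ 0.5399 -0.1347  0.11  ]
200.5 ((335.0, 192.0), (22.0, 18.0), 90.0) [[0.6272, -0.0375, 0.11], [0.6281, -0.0936, 0.11], [0.5587, -0.094, 0.11], [0.5579, -0.0382, 0.11]] [ 0.593  -0.0658  0.11  ]
bottle [ 0.457 -0.423  0.12 ]
cartontop [ 0.576 -0.427  0.11 ]
jar [0.529 0.406 0.045]
```

```bash
python3 - <<'E'
from h import *
s=cams.snapshot("top");t=cams.snapshot("scene")
P=[ray(s,(x+.5)/4.5-.5+230,(y+.5)/4.5-.5+165,.11) for x,y in[(425,329),(716,332),(716,67),(428,65)]]
print(np.round(P,4))
Q=[ray(t,(x+.5)/4.5-.5+230,(y+.5)/4.5-.5+150,.11) for x,y in[(392,110),(140,75),(52,257),(345,305)]]
print(np.round(Q,4), "scene: front-left,front-right lid, back-right, back-left box corners")
for Q_ in (P,):
    f=(P[0]+P[1])/2;b=(P[2]+P[3])/2;print(f,b,np.linalg.norm(f-b),np.arctan2(*(b-f)[[1,0]]),np.arctan2(*(P[0]-P[1])[[1,0]])-np.pi/2)
o=get_obs()
from scipy.spatial.transform import Rotation as R
q=o["orientation"];print(R.from_quat(np.r_[q[1:],q[0]]).as_matrix().round(3))
E
```

```text
[[ 0.4505 -0.0335  0.11  ]
 [ 0.4512 -0.2316  0.11  ]
 [ 0.635  -0.2333  0.11  ]
 [ 0.6333 -0.0334  0.11  ]]
[[ 0.4484 -0.0248  0.11  ]
 [ 0.451  -0.2211  0.11  ]
 [ 0.6397 -0.2314  0.11  ]
 [ 0.6401 -0.0177  0.11  ]] scene: front-left,front-right lid, back-right, back-left box corners
[ 0.45081939 -0.13250355  0.11      ] [ 0.63413188 -0.13337719  0.11      ] 0.18331457252113842 -0.004765787643678934 0.003466120330590128
[[ 0.968  0.249 -0.   ]
 [ 0.249 -0.968  0.   ]
 [-0.    -0.001 -1.   ]]
```

Call:
send_rows --plan '[0,0,0,1,0,0,0,1,0,0,0,0.52,0,0,0,0]' --claw -1

```text
t: 0.7
tool_pos: [0.1558, -0.6052, 0.2312]
orientation: [-0.0, 1.0, -0.0, -0.0]
contact_force: [0.6, 0.6, -0.3]
opening: 0.0277
```

Call:
send_rows --plan '[0.4,-0.8,0,0,0.4,-0.8,0,0,0.4,-0.8,0,0,0.4,-0.8,0,0,0.4,-0.8,0,0,0.4,-0.8,0,0,0.4,-0.8,0,0,0.4,-0.8,0,0,0.4,-0.8,0,0,0.4,-0.8,0,0,0.4,-0.8,0,0,0.4,-0.8,0,0]'

```text
t: 1.9
tool_pos: [0.3001, -0.3164, 0.2315]
orientation: [0.0, 1.0, 0.001, 0.0]
contact_force: [-0.3, -0.1, 0.2]
opening: 0.0006
```

Call:
send_rows --plan '[0.6,-0.62,0,0,0.6,-0.62,0,0,0.6,-0.62,0,0,0.6,-0.62,0,0,0.6,-0.62,0,0,0.6,-0.62,0.3,0,0.6,-0.62,0.5,0,0.6,-0.62,0.6,0,0.5,-0.62,0.6,0,0.3,-0.6,0.6,0,0,0,0.4,0,0,0,0,0]'

```text
t: 3.1
tool_pos: [0.4667, -0.1319, 0.1399]
orientation: [-0.0, 1.0, 0.001, -0.002]
contact_force: [-0.4, 0.3, -0.5]
opening: 0.0001
```

```bash
python3 - <<'E'
from h import *
o=get_obs();print(o["t"],o["tool_pos"],o["contact_force"])
for n in("scene","top"):
    s=cams.snapshot(n);u,v=map(int,proj(s,o["tool_pos"]));print(n,u,v)
    c=s["color"][max(0,v-55):v+55,u-70:u+70];cv2.imwrite(f"pics/{n}1.png",cv2.convertScaleAbs(cv2.resize(c[...,::-1],None,fx=4,fy=4),alpha=1.5))
E
```

```text
3.1 [ 0.46666419 -0.13186901  0.13989109] [-0.35124161  0.32099688 -0.47433026]
scene 284 167
top 357 232
```

View pics/scene1.png

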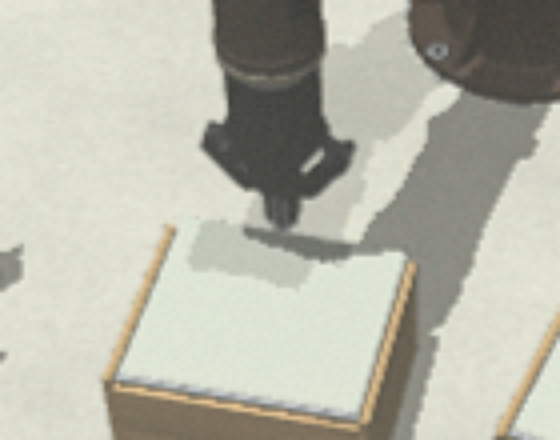

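View pics/top1.png

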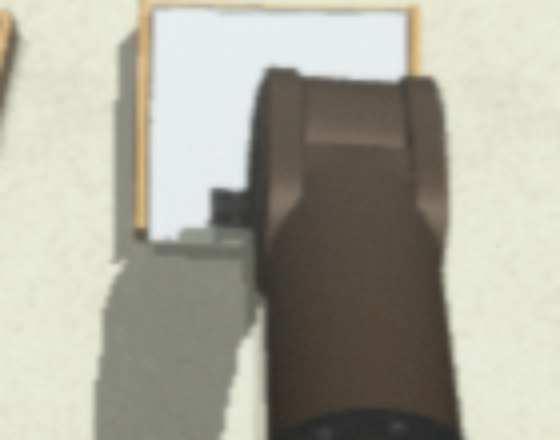

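The fingertips hang over the front centre of the wide lid (tip at about pixel (284,167) in the scene view). I'll descend now.

Call:
send_rows --plan '[0,0,0.3,0,0,0,0.3,0,0,0,0.2,0,0,0,0.1,0,0,0,0.05,0,0,0,0,0]'

```text
t: 3.8
tool_pos: [0.4678, -0.132, 0.1127]
orientation: [-0.0, 1.0, -0.0, -0.0]
contact_force: [0.2, -0.2, 0.8]
opening: 0.0003
```

Call:
send_rows --plan '[0,0,0.05,0,0,0,0.05,0,0,0,0,0]'

```text
t: 4.1
tool_pos: [0.4681, -0.132, 0.1101]
orientation: [0.0, 1.0, -0.0, 0.0]
contact_force: [-1.6, -0.4, 5.7]
opening: 0.0006
```

Call:
send_rows --plan '[0,0,0.05,0,0,0,0.05,0,0,0,0.05,0,0,0,0,0]'

```text
t: 4.5
tool_pos: [0.468, -0.132, 0.1055]
orientation: [0.0, 1.0, -0.0, 0.0]
contact_force: [-1.3, -1.0, 3.4]
opening: 0.0001
```

Call:
send_rows --plan '[0,0,0.05,0,0,0,0.03,0,0,0,0,0]'

```text
t: 4.8
tool_pos: [0.4681, -0.132, 0.1031]
orientation: [0.0, 1.0, -0.0, 0.0]
contact_force: [-0.9, 0.4, 5.9]
opening: -0.0004
```

Call:
send_rows --plan '[-0.3,0,-1,0,-0.8,0,-1,0,-0.8,0,-1,0,-0.8,0,-0.8,0,-0.5,0,-0.5,0,0,0,0,0,0,0,0,0,0,0,0,0,0,0,0,0,0,0,0,0]'

```text
t: 5.8
tool_pos: [0.372, -0.1318, 0.2312]
orientation: [-0.0, 1.0, 0.0, -0.001]
contact_force: [0.4, 0.7, -0.1]
opening: -0.0001
```

```bash
python3 - <<'E'
from h import *
o=get_obs();print(o["t"],o["tool_pos"],o["contact_force"])
s=cams.snapshot("scene")
for a in(0,.8):print(a,[proj(s,(.635-.184*np.cos(a),y,.106+.184*np.sin(a))) for y in(-.032,-.232)])
c=s["color"][60:260,150:420];cv2.imwrite(f"pics/scene2.png",cv2.convertScaleAbs(cv2.resize(c[...,::-1],None,fx=2.9,fy=2.9),alpha=1.5))
E
```

```text
5.8 [ 0.37196804 -0.13178971  0.23119024] [ 0.42565798  0.72215742 -0.10963088]
0 [(np.float64(314.4890363428104), np.float64(175.1023483990051)), (np.float64(257.79929137091915), np.float64(166.63958781569792))]
0.8 [(np.float64(310.40268034118606), np.float64(158.25638090988622)), (np.float64(248.8865120898903), np.float64(149.36610001610785))]
```

View pics/scene2.png

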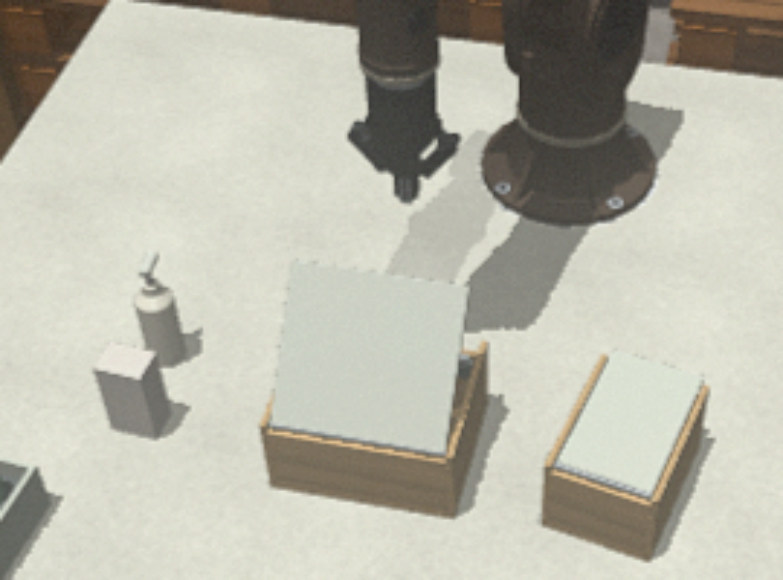

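The lid stands ajar at about 0.8 rad: its free edge appears at pixel (312,158), and the predicted spot is (310,158). The narrow box is shut and the goods are untouched. Next I'll go in under the free edge.

Call:
send_rows --plan '[0,0,0,0,0,0,0,0,0.3,0,0.5,0,0.6,0,0.5,0,0.8,0,0,0,0.8,0,0,0,0.6,0,0,0,0.4,0,0,0,0.2,0,0,0,0,0,0,0]'

```text
t: 6.85
tool_pos: [0.483, -0.1319, 0.2018]
orientation: [-0.0, 1.0, -0.0, -0.0]
contact_force: [0.1, 0.4, -0.1]
opening: 0.0001
```

Call:
send_rows --plan '[0.2,0,-0.05,0,0.25,0,-0.2,0,0.25,0,-0.2,0,0.25,0,-0.2,0,0.25,0,-0.2,0,0.25,0,-0.15,0,0.25,0,-0.15,0,0,0,0,0]'

```text
t: 7.65
tool_pos: [0.5354, -0.1319, 0.2369]
orientation: [-0.0, 1.0, 0.0, 0.001]
contact_force: [-1.0, -0.4, 0.1]
opening: 0.0001
```

Call:
send_rows --plan '[0.25,0,-0.1,0,0.25,0,-0.1,0,0.25,0,-0.1,0,0.25,0,-0.05,0,0.25,0,0,0,0.25,0,0,0,0.25,0,0,0,0.25,0,0,0,0.2,0,0,0,0,0,0,0]'

```text
t: 8.65
tool_pos: [0.6031, -0.1322, 0.25]
orientation: [0.0, 1.0, -0.0, 0.003]
contact_force: [-1.5, 0.9, 18.4]
opening: 0.0001
```

```bash
python3 - <<'E'
from h import *
o=get_obs();print(o["t"],o["tool_pos"],o["contact_force"])
s=cams.snapshot("scene")
c=s["color"][60:260,150:420];cv2.imwrite(f"pics/scene3.png",cv2.convertScaleAbs(cv2.resize(c[...,::-1],None,fx=2.9,fy=2.9),alpha=1.5))
E
```

```text
8.65 [ 0.60306056 -0.13215526  0.25000847] [-1.51651709  0.85699605 18.36294346]
```

View pics/scene3.png

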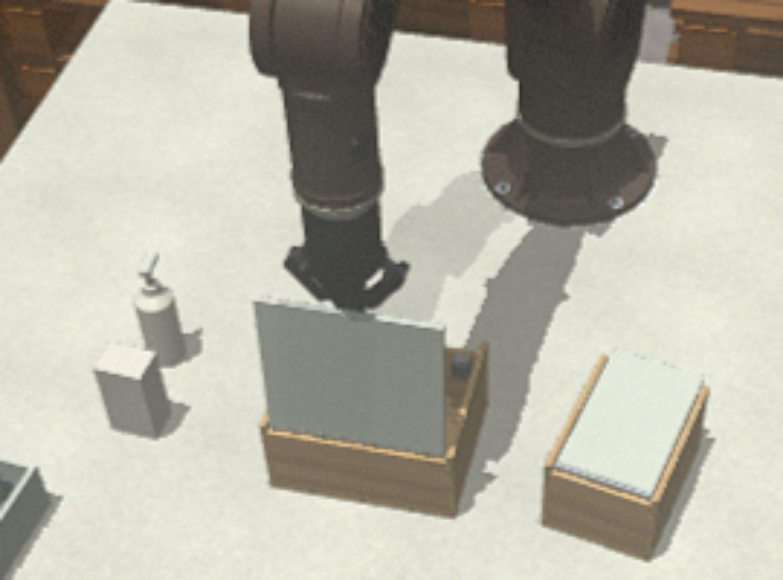

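The lid is nearly upright, but the 18 N upward force says its edge is catching under the gripper's knuckles. I'll raise the tool to clear it.

Call:
send_rows --plan '[0,0,-0.2,0,0,0,-0.2,0,0,0,-0.1,0,0,0,0,0]'

```text
t: 9.1
tool_pos: [0.6, -0.132, 0.2621]
orientation: [0.0, 1.0, -0.0, 0.0]
contact_force: [-0.4, 0.4, 0.7]
opening: 0.0002
```

Call:
send_rows --plan '[0.2,0,0,0,0.2,0,0,0,0.2,0,0,0,0.2,0,0,0,0.2,0,0,0,0.2,0,0,0,0,0,0,0]'

```text
t: 9.8
tool_pos: [0.6366, -0.1319, 0.2616]
orientation: [-0.0, 1.0, -0.0, 0.0]
contact_force: [-0.0, -0.1, -0.1]
opening: -0.0001
```

Call:
send_rows --plan '[0.15,0,0,0,0.15,0,0,0,0.15,0,0,0,0.1,0,0,0,0,0,0,0]'

```text
t: 10.3
tool_pos: [0.6527, -0.132, 0.2618]
orientation: [-0.0, 1.0, -0.0, -0.0]
contact_force: [0.6, -0.5, -0.1]
opening: -0.0
```

```bash
python3 - <<'E'
from h import *
o=get_obs();print(o["t"],o["tool_pos"],o["contact_force"])
s=cams.snapshot("scene")
c=s["color"][60:260,150:420];cv2.imwrite(f"pics/scene4.png",cv2.convertScaleAbs(cv2.resize(c[...,::-1],None,fx=2.9,fy=2.9),alpha=1.5))
for a in(1.57,1.7,1.85):print(a,[(np.array(proj(s,(.635-.184*np.cos(a)+.004*np.sin(a),y,.106+.184*np.sin(a)+.004*np.cos(a))))-[150,60])*2.9 for y in(-.032,-.232)])
E
```

```text
10.3 [ 0.65268684 -0.13198133  0.26175298] [ 0.64180941 -0.47010415 -0.07077967]
1.57 [array([435.69434152, 338.2572052 ]), array([242.61579758, 309.22583499])]
1.7 [array([430.20344362, 356.91569734]), array([235.39455062, 327.23885202])]
1.85 [array([424.02062676, 381.08719809]), array([227.62483646, 350.6676295 ])]
```

View pics/scene4.png

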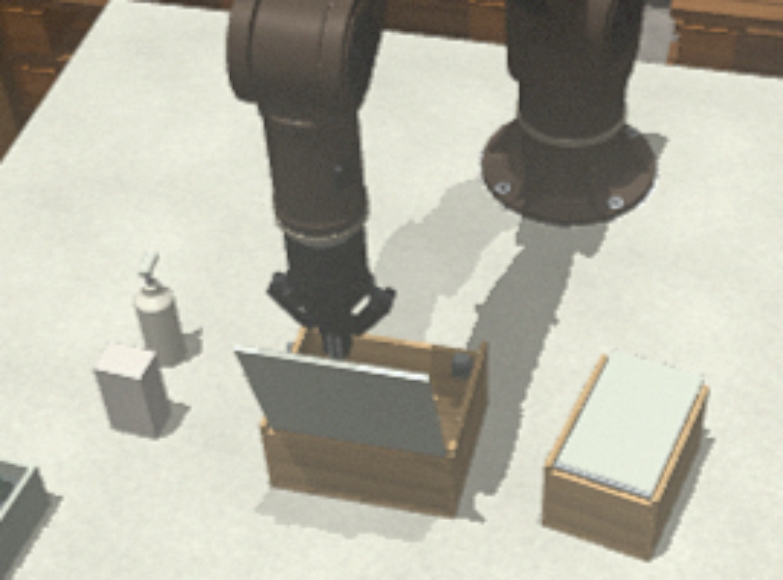

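The lid leans fully back: the free edge corners at (430,378) and (237,350) in the crop match the prediction for 1.85 rad, and the fingers stand clear of it. I'll retract now.

Call:
send_rows --plan '[-0.3,0,0,0,-0.6,0,0,0,-0.8,0,-0.3,0,-0.8,0,-0.3,0,-0.8,0,-0.3,0,-0.8,0,-0.3,0,-0.8,0,0,0,-0.8,0,0,0,-0.4,0,0,0,0,0,0,0,0,0,0,0,0,0,0,0]'

```text
t: 11.55
tool_pos: [0.4702, -0.1319, 0.2978]
orientation: [-0.0, 1.0, 0.0, 0.0]
contact_force: [-0.9, 0.1, 0.8]
opening: 0.0004
```

```bash
python3 - <<'E'
from h import *
o=get_obs();print(o["t"],o["tool_pos"],o["contact_force"])
s=cams.snapshot("scene")
c=s["color"][60:260,150:480];cv2.imwrite(f"pics/scene5.png",cv2.convertScaleAbs(cv2.resize(c[...,::-1],None,fx=2.4,fy=2.4),alpha=1.5))
for a in(1.7,1.85):print(a,[(np.array(proj(s,(.635-.184*np.cos(a)+.004*np.sin(a),y,.106+.184*np.sin(a)+.004*np.cos(a))))-[150,60])*2.4 for y in(-.032,-.232)])
E
```

```text
11.55 [ 0.47020445 -0.13185815  0.29783324] [-0.87088557  0.0792564   0.80101754]
1.7 [array([356.0304361 , 295.37850814]), array([194.80928327, 270.81836029])]
1.85 [array([350.91362215, 315.38250876]), array([188.379175  , 290.20769338])]
```

View pics/scene5.png

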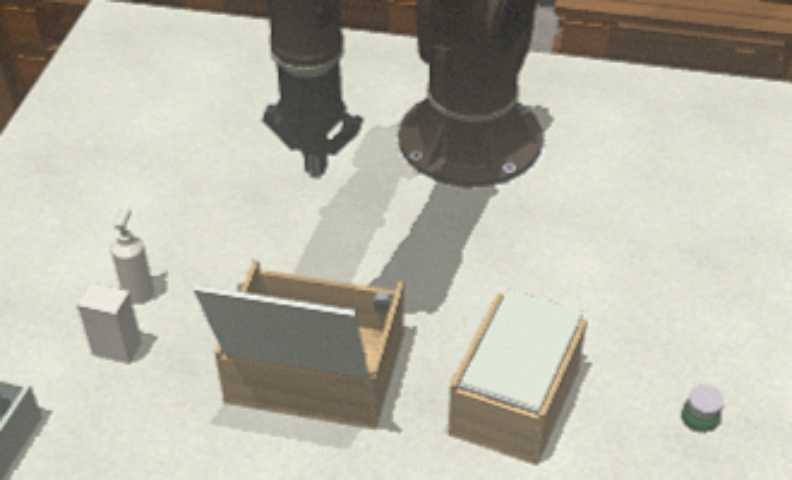

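The lid stays leaning back, with edge corners at (355,313) and (197,290) close to the 1.85 rad prediction. The narrow box is shut, the bottle, carton and jar stand where they were, and the arm is clear.

```bash
python3 -c "
from station import finish_job
print(finish_job())"
```

```text
the job is handed in; nothing more can be done
None
```

The wide box is open with its lid leaning fully back, and I handed the job in at about 11.6 s of robot time.

- **Opening:** I pressed the front of the lid down about 8 mm with shut fingers, at about 6 N. After I backed away, the lid sprang ajar by itself to about 0.8 rad. I then pushed it up and over with the fingertips.
- **Last checks (scene camera):** the lid's edge lies close to where 1.85 rad would put it. The narrow box is shut, the bottle, jar and carton look unmoved and upright, and the gripper is well clear. I judged the goods by eye and did not measure their positions again.
- **Irregularity:** near upright, the lid's edge caught under the gripper's knuckles, with about 18 N upward on the tool at the reading. I raised the tool 12 mm, the force went to zero, and I carried on. That was the highest force in any reading, but I only read it at the end of each move, so a higher peak in between can't be ruled out.

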